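# Free and engage the scanning turntable

### The job

Make the scanning turntable ready for use. First slide its transport lock grip all the way to the end stop away from the knob; then press the sprung drive knob right down and only then turn it clockwise (seen from above) to its stop, about 60 degrees, and let it spring fully back up, leaving the lock home and the knob turned. Leave the reference balls and the hand scanner where they are.

Things in the scene. Friction and masses are not known exactly. Their poses are not given: they have to be found in the camera images.
- turntable: Fixed scanning turntable; place and yaw vary. Origin: centre of the underside of its grey console, 150 mm (own x) by 340 mm (own y) by 50 mm high; z up. Round white dotted plate (340 mm across, top 60 mm above the bench) centred 260 mm along own +x, an aluminium casting fixed on it (to 128 mm high). On the console's top, at own x = 0: lock grip on the +y half, knob on the -y half (y = -90 mm).
- lock_top (a point): Centre of the top of the transport lock grip: black upright block, 18 mm (turntable x) by 26 mm (turntable y), 40 mm tall on a low 30 by 34 mm foot, its top 93 mm above the bench, in a dark slot with a 7 mm high steel stop at each end. Slides along the turntable's +y, away from the knob; about 4 N of friction, stays where it is left.
- lock (a joint): Travel of the lock grip in m: 0 locked (nearest the knob), 0.080 at the free end stop (turntable +y). Starts between 0 and 0.025. Until it is home (over 0.0765) its tongue lies under the knob's stem and blocks pressing the knob (do not force it); while the knob is down the lock cannot slide back.
- knob_grip (a point): On the drive knob's axis, centre of the top of its grip bar, 106 mm above the bench when up. Black disc 50 mm across, 8 mm thick, its underside 12 mm over the console on a steel stem; on it an upright bar 46 mm long, 14 mm thick, 36 mm tall, white mark on one end of its top. Own x is along the bar: along the turntable's x at joint 0. Moves and turns with the knob.
- knob_press (a joint): How far the drive knob is pressed down, in m: 0 up, 0.010 fully down. A spring pushes it up: 4 N at the start, 12 N fully down. It can be pressed only with the lock home.
- knob (a joint): Turn of the drive knob in rad, clockwise seen from above: starts between 0 and 0.06, stop at 1.05 (60 degrees). An inner detent lets it turn only while it is pressed more than about 7 mm; let go at the stop it springs up and is held there (0.95 to 1.05); let go in between it stays down.
- ball_plate: Bystander: loose black reference ball with white dots, 40 mm across, 42 mm tall, on a small steel foot, standing on the white plate near the console. Origin at the centre of its underside.
- ball_bench: Bystander: a reference ball of the same kind standing on the bench beside the console's +y end. Origin at the centre of its underside.
- scanner: Bystander: black hand scanner standing on its two lens rings on the bench just beyond the console's -y end, long side across that end, about 64 by 204 mm and 85 mm tall. Origin at the centre of its underside.

How it is judged (in metres and radians):
On the way, in this order (a step that is already met when the one before it is completed fails the run):
1. the transport lock grip is slid home to its free end stop (within 4 mm) while the drive knob is still unturned (value of joint lock above 0.076 m and value of joint knob below 0.25 rad), for 0.1 s.
2. the drive knob is pressed down by more than 7 mm, with the lock home, before it is turned (value of joint lock above 0.076 m and value of joint knob_press above 0.007 m and value of joint knob below 0.18 rad), for 0.05 s.
At the end, for the whole second after the job is handed in: The lock grip is within 4 mm of its free end stop, the knob is turned clockwise to its stop (more than 0.9 of 1.05 rad) and has sprung back up (less than 1.5 mm from its top position), both at rest (value of joint lock above 0.076 m and value of joint knob above 0.9 rad and value of joint knob_press below 0.0015 m and velocity of joint knob between -0.05 and 0.05 rad/s and velocity of joint lock between -0.01 and 0.01 m/s); the robot touches nothing.
It fails at once if the ball on the turntable's plate is shifted by more than 20 mm (distance of ball_plate from where it was at the start of the episode above 0.02 m).
It fails at once if the ball on the bench is shifted by more than 20 mm (distance of ball_bench from where it was at the start of the episode above 0.02 m).
It fails at once if the scanner is shifted by more than 20 mm (distance of scanner from where it was at the start of the episode above 0.02 m).
It fails at once if the drive knob is forced round without being pressed down (value of joint knob between 0.3 and 0.75 rad and value of joint knob_press below 0.0035 m).
It also fails if it takes over 48 s, if anything falls off the work surface, if the arm or the gripper's body presses on something with over 40 N, if the wrist force passes 120 N, or if a joint passes its speed limit or range.

### The arm

A 6-joint arm with a two-finger parallel gripper is mounted at the origin on the work surface. World frame = base frame: x ahead of the robot, y to its left, z up, the work surface at z = 0. Lengths are in m, angles in degrees, forces in N, time in s.
With the tool pointing down it reaches from about 0.3 to 0.95 m from the base axis. Payload 3.1 kg.
Tool frame: the origin (TCP) lies on the mounting face of the last link; the fingertips stand 173 mm ahead of it and the grasp point (between the pads) lies 155 mm ahead of it; z points along the fingers, y is the line along which they close (so a half turn about z gives the same grasp; the last joint's range is limited). The gripper opens to 85 mm and grips with 20 to 120 N. Pads are 22 mm wide; open, the fingers measure 114 mm over their backs; the gripper's body (76 mm by 85 mm) begins 54 mm behind the grasp point. The pads swing forward as they close: fully open they stand 13 mm farther back than shut.
Start: joints at [-70.113, 17.653, 93.61, -0, 68.738, -3.994], TCP at [0.253, -0.572, 0.405] pointing down, gripper open.
Joint ranges: [-175.34, 175.34], [-45.06, 112.39], [2.9, 150.54], [-68.45, 248.45], [3.09, 151.38], [-168.51, 168.51]. Speed limits (degrees/s): [159.86, 159.86, 180, 180, 180, 180].

### API

Orientations are given as a 3x3 rotation matrix whose columns are the frame's x, y, z axes.
In Python, from cell import ctrl gives the robot as it stands.
- The arm moves only by the tool apply_moves, never from a script. Its argument "commands" is one flat list of numbers, 7 for each row, row after row: the shift along the tool's x, y, z in mm, then the turn, a rotation vector about the tool's x, y, z in rad, then the opening, from 0 (shut) to 1 (fully open). A call has 1 to 12 rows; each row is the pose to reach, as a shift and turn from the pose commanded when the call began, along the tool's axes at that moment; what a row does not reach only later rows make up. A row lasts 1/12 s, in which the tool goes at most 41.7 mm and 7.16 degrees, less where a joint would pass 70% of its speed; a pose out of reach is approached as far as the arm can. A call with a gripper value outside its range is refused whole. The fingers move at their own pace and stop on an object; "force" is the grip in N (left out, the last holds). Time passes only in rows, so rows that repeat a pose let the fingers close. It gives the time, the measured TCP pose, the force, the opening and the grip force at its end, in the units of the state.
- ctrl.get_obs(): the state, without advancing time (a new reading comes with each control period).
- ctrl.grab_frame(name): name is "side" or "top" or "wrist"; returns the picture (420x560x3 uint8, red, green, blue); there is no depth.
- ctrl.camera_info(name): a dict with "fovy" (degrees; the focal length in pixels is half the picture's height over the tangent of half this angle, whatever the lens; pixels are square), "cx", "cy" (the principal point, pixels), "origin" and "attitude" of the camera in the world. Camera axes: x right, y down, z forward; pixel columns grow to the right and rows downward; lengths in m; the calibration is good to about 2 mm. The wrist camera is an equidistant fisheye: a pixel r from the principal point sees the ray r / f radians off the axis. A picture is of the moment at which its call begins: read the wrist's pose just before it. camera_info takes no time and is no camera call; for the wrist camera it gives the pose at the moment of the call.
- ctrl.sign_off(): hands the job in; it is judged then, once.
The state is a dict: "time": time; "joints": joint angles; "qd": joint speeds; "tau": joint torques, N m; "position": TCP position; "tcp_rot": TCP orientation; "ft_force": force on the tool from outside, world axes, zero at the start; "wrist_torque": the same for the moment, N m; "gripper_width": finger opening in m; "grip_force": force on a finger pad.
Only numpy, scipy, OpenCV 4.12 (cv2) and the standard library are available. Lean on these libraries where they do the work, as an engineer would, in place of code of your own. Each camera call takes 0.05 s, during which the arm holds its last target. There are 200 camera calls.

## Working session

There is one attempt and no reset: what is moved stays moved. The work goes in short steps, Python scripts to look and compute and a tool call to move; the robot and the scene stay as the last step left them, time stands still between calls to the robot, and variables do not carry over. Pictures are saved under pics/ and viewed, at most 10 in all, crops included, and the job is handed in when it is done.

Besides the shell and the picture viewer there is one more tool, called after ">>>" as name(argument=value, ...) on one line, values as JSON. apply_moves: Moves the arm, as the interface text tells. Its arguments: {"type":"object","properties":{"commands":{"type":"array"},"force":{"type":"number"}},"required":["commands"]}

```bash
mkdir -p pics; python3 - <<'E'
from cell import ctrl
import cv2,numpy as np
for n in("side","top","wrist"):
    i=ctrl.camera_info(n);print(n,i)
    cv2.imwrite(f"pics/{n}0.png",ctrl.grab_frame(n)[:,:,::-1])
o=ctrl.get_obs();print(o)
a=[cv2.imread(f"pics/{n}0.png") for n in("side","top")]
E
```

```text
side {'fovy': 45.53393449599132, 'cx': 280.60694366096277, 'cy': 208.6038295513009, 'origin': array([0.38191992, 0.83452573, 0.76979464]), 'attitude': array([[-0.97542836, -0.15189092,  0.15958906],
       [-0.22002712,  0.63445871, -0.74097923],
       [ 0.01129535, -0.75788607, -0.65228914]])}
top {'fovy': 48.883259609412356, 'cx': 279.29685433537657, 'cy': 217.42908543642088, 'origin': array([0.37682438, 0.04870109, 0.9883685 ]), 'attitude': array([[ 0.09077032, -0.97118879,  0.22034766],
       [-0.99585931, -0.08963006,  0.01518853],
       [ 0.00499884, -0.22081393, -0.97530314]])}
wrist {'fovy': 65.70646984690485, 'cx': 273.14444840633195, 'cy': 205.05045005458575, 'origin': array([ 0.33089737, -0.53666346,  0.37332998]), 'attitude': array([[ 0.40541781, -0.86303277, -0.30134837],
       [-0.91412955, -0.38343481, -0.13170005],
       [-0.001886  ,  0.328865  , -0.94437506]])}
{'time': 0.15, 'joints': array([-7.01117566e+01,  1.76951481e+01,  9.36721889e+01,  5.59333217e-04,
        6.87395771e+01, -3.99176662e+00]), 'qd': array([ 0.03794996, -0.14993201, -0.20500632,  0.06479656, -0.05557584,
        0.01906186]), 'tau': array([ 2.91576507e-04, -4.15800869e+01, -2.77147043e+01, -7.38697918e-05,
        6.02810323e-03, -9.70233174e-06]), 'position': array([ 0.25289443, -0.57118644,  0.40369256]), 'tcp_rot': array([[ 9.14396729e-01,  4.04818761e-01, -6.26233785e-04],
       [ 4.04819221e-01, -9.14395050e-01,  1.75780504e-03],
       [ 1.38967383e-04, -1.86084265e-03, -9.99998259e-01]]), 'ft_force': array([-0.71605938,  0.16451443,  0.65440339]), 'wrist_torque': array([-0.02817934,  0.01367191,  0.01384008]), 'grip_force': 0.0, 'gripper_width': 0.08497871884181758}
```

View pics/side0.png

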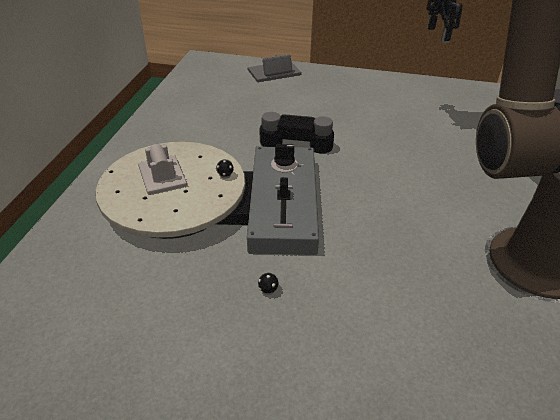

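View pics/top0.png

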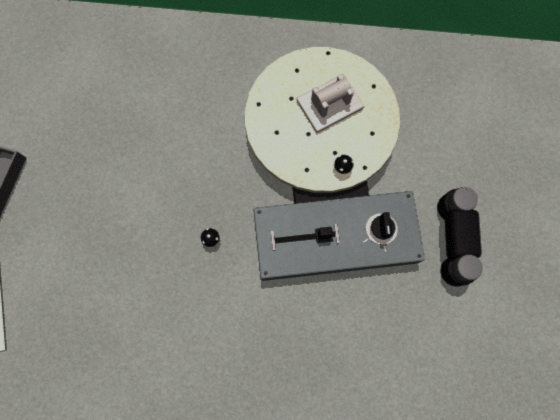

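The side view shows the console at (250–320, 145–250), with the lock at (285,187), the knob at (285,155) and balls at (225,168) and (268,283). In the top view the knob is at (383,228) and the lock at (325,235). The slot runs left from the lock to a stop at (273,240), and the scanner is at (462,237).

```bash
python3 - <<'E'
import cv2,numpy as np
t=cv2.imread("pics/top0.png")[185:290,245:435]; s=cv2.imread("pics/side0.png")[138:258,240:330]
a=cv2.resize(t,None,fx=4,fy=4,interpolation=cv2.INTER_CUBIC)
a=cv2.convertScaleAbs(a,alpha=1.8,beta=20)
cv2.imwrite("pics/topc.png",a)
b=cv2.resize(s,None,fx=5,fy=5,interpolation=cv2.INTER_CUBIC)
cv2.imwrite("pics/sidec.png",cv2.convertScaleAbs(b,alpha=1.8,beta=20))
E
```

```text
(no output)
```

View pics/topc.png

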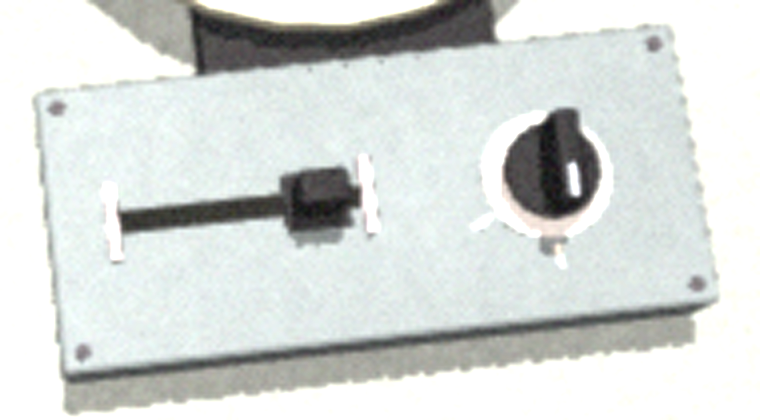

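View pics/sidec.png

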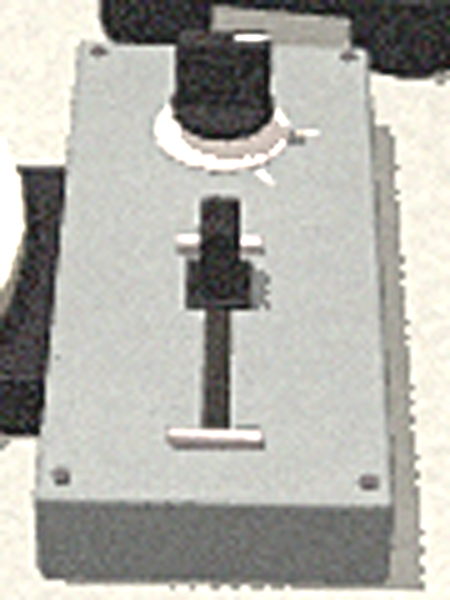

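The top crop shows screws at (57,107), (654,43), (697,284) and (82,352), and stops at (113,222) and (369,195). The lock top is near (325,185), and the knob bar runs from (563,115) to its white mark at (574,180). The side crop shows the same screws at (62,476), (98,50), (349,57) and (369,482). In it the lock top is at (220,200) and the stops are at (216,438) and (220,242).

```bash
cat > h.py <<'E'
from cell import ctrl
import numpy as np
def ray(c,u,v):
    i=ctrl.camera_info(c); f=210/np.tan(np.radians(i["fovy"]/2))
    d=np.array([u-i["cx"],v-i["cy"],f])
    if c=="wrist":
        r=np.hypot(d[0],d[1]); th=r/f; d=np.array([d[0]/r*np.sin(th),d[1]/r*np.sin(th),np.cos(th)])
    d=i["attitude"]@d; return i["origin"],d/np.linalg.norm(d)
def plane(c,u,v,z):
    o,d=ray(c,u,v); return o+d*(z-o[2])/d[2]
def tri(*rs):
    A=0;b=0
    for o,d in rs:
        P=np.eye(3)-np.outer(d,d);A=A+P;b=b+P@o
    p=np.linalg.solve(A,b); return p,[round(1000*np.linalg.norm((np.eye(3)-np.outer(d,d))@(p-o)),1) for o,d in rs]
tc=lambda u,v:(245+(u+.5)/4-.5,185+(v+.5)/4-.5)
sc=lambda u,v:(240+(u+.5)/5-.5,138+(v+.5)/5-.5)
E
python3 - <<'E'
from h import *
np.set_printoptions(precision=4,suppress=True)
T=dict(s1=(57,107),s2=(654,43),s3=(697,284),s4=(82,352),stopF=(113,222),stopN=(369,195),lock=(325,185))
S=dict(s1=(62,476),s2=(98,50),s3=(349,57),s4=(369,482),stopF=(216,438),stopN=(220,242),lock=(220,200))
P={}
for k in T:
    p,r=tri(ray("top",*tc(*T[k])),ray("side",*sc(*S[k])));P[k]=p;print(k,p,r)
s=[P[f's{i}'] for i in (1,2,3,4)]
c=sum(s)/4; ey=(s[0]+s[3]-s[1]-s[2])[:2]; ex=(s[0]+s[1]-s[2]-s[3])[:2]
print("c",c,"yaw",np.degrees(np.arctan2(-ey[0],ey[1])),np.degrees(np.arctan2(ex[1],ex[0])))
cs=[plane("top",*tc(*q),.05) for q in((36,92),(670,28),(717,300),(67,378))]
print("corners c",sum(cs)/4, cs)
ey/=np.linalg.norm(ey);ex=np.array([ey[1],-ey[0]])
for k in P: d=(P[k]-c)[:2];print(k,d@ex,d@ey)
# predicted lock/knob
print("bar",plane("top",*tc(563,115),.106),plane("top",*tc(574,180),.106), "lock top z.093",plane("top",*tc(325,185),.093))
print("knob pred",c[:2]-.09*ey)
E
```

```text
s1 [0.5983 0.107  0.0506] [np.float64(0.6), np.float64(0.6)]
s2 [ 0.6624 -0.2025  0.0511] [np.float64(1.4), np.float64(1.4)]
s3 [ 0.5365 -0.2285  0.05  ] [np.float64(1.2), np.float64(1.2)]
s4 [0.4727 0.0815 0.0512] [np.float64(0.8), np.float64(0.8)]
stopF [0.5401 0.0721 0.0533] [np.float64(0.8), np.float64(0.8)]
stopN [ 0.5665 -0.0578  0.0544] [np.float64(1.3), np.float64(1.3)]
lock [ 0.5609 -0.0308  0.0994] [np.float64(1.7), np.float64(1.7)]
c [ 0.5675 -0.0606  0.0507] yaw 11.672434358139252 11.568031340677559
corners c [ 0.5653 -0.0608  0.05  ] [array([0.6048, 0.1187, 0.05  ]), array([ 0.6703, -0.211 ,  0.05  ]), array([ 0.5279, -0.2389,  0.05  ]), array([0.4582, 0.0878, 0.05  ])]
s1 0.06407799944602888 0.15790051168067967
s2 0.06426530443578521 -0.1581343760794245
s3 -0.06426530443578532 -0.15813537919014914
s4 -0.06407799944602886 0.158369243588894
stopF 6.008621393393505e-05 0.1355200517061217
stopN -0.00031455031079985154 0.003008543212242348
lock -0.00040781586442216494 0.030567654183685004
bar [ 0.6035 -0.1443  0.106 ] [ 0.5714 -0.151   0.106 ] lock top z.093 [ 0.5605 -0.0314  0.093 ]
knob pred [ 0.5857 -0.1488]
```

```bash
cat >> h.py <<'E'
np.set_printoptions(precision=4,suppress=True)
C=np.array([.5670,-.0606]);yaw=np.radians(11.65)
EX=np.array([np.cos(yaw),np.sin(yaw)]);EY=np.array([-EX[1],EX[0]])
def own(p): d=np.array(p)[:2]-C; return np.array([d@EX,d@EY])
def go(x,y,tip,turn=0.):
    """tool-frame shift (mm) and turn vector (rad) to own x,y, shut-fingertip height tip, tool y along own -y turned cw by turn deg"""
    from scipy.spatial.transform import Rotation as R
    o=ctrl.get_obs();Rm=o["tcp_rot"];p=np.r_[C+x*EX+y*EY,tip+.173]
    Rt=np.c_[np.r_[EX,0],np.r_[-EY,0],[0,0,-1]]@R.from_euler("z",turn,degrees=True).as_matrix()
    print("shift",np.round(1000*Rm.T@(p-o["position"]),1),"turn",R.from_matrix(Rm.T@Rt).as_rotvec().round(4))
    print("t",o["time"],"own",own(o["position"])*1000,"tip",o["position"][2]-.173,"j",o["joints"].round(1),"F",o["ft_force"].round(1),"w",o["gripper_width"])
E
python3 - <<'E'
from h import *
go(0,-.020,.16); go(0,-.02,.07)
print("ballplate",own(plane("top",344,164,.08)),"ballbench",own(plane("top",210,238,.02)),"scanner",own(plane("top",462,237,.08)))
E
```

```text
shift [ 489.7 -320.    71.4] turn [-0.0019  0.0001  0.2135]
t 0.15 own [-410.7389 -436.6399] tip 0.23069256136867677 j [-70.1  17.7  93.7   0.   68.7  -4. ] F [-0.7  0.2  0.7] w 0.08497871884181758
shift [ 489.7 -319.9  161.4] turn [-0.0019  0.0001  0.2135]
t 0.15 own [-410.7389 -436.6399] tip 0.23069256136867677 j [-70.1  17.7  93.7   0.   68.7  -4. ] F [-0.7  0.2  0.7] w 0.08497871884181758
ballplate [ 0.1375 -0.0281] ballbench [0.0249 0.2675] scanner [-0.0408 -0.2409]
```

>>> apply_moves(commands=[35,-23,0,0,0,0.02,0,70,-46,0,0,0,0.04,0,105,-69,0,0,0,0.06,0,140,-92,0,0,0,0.08,0,175,-115,0,0,0,0.1,0,210,-138,0,0,0,0.12,0,245,-160,0,0,0,0.14,0,280,-183,0,0,0,0.16,0,315,-206,0,0,0,0.18,0,350,-229,0,0,0,0.2,0,385,-252,10,0,0,0.213,0,420,-275,20,0,0,0.213,0])

```text
time: 1.15
position: [0.5244, -0.1517, 0.3862]
tcp_rot: [[0.979, 0.202, 0.002], [0.202, -0.979, -0.001], [0.002, 0.001, -1.0]]
ft_force: [0.3, -0.8, -0.1]
gripper_width: 0.0001
grip_force: 0.0
```

```bash
python3 - <<'E'
from h import *
go(0,-.020,.15)
E
```

```text
shift [ 60.  -60.7  63.3] turn [ 0.0012 -0.0018  0.0001]
t 1.15 own [-60.1507 -80.6079] tip 0.21323681780420262 j [-20.7  10.  105.4  -0.   64.5  57.6] F [ 0.3 -0.8 -0.1] w 0.00011816653815855395
```

>>> apply_moves(commands=[30,-30,10,0,0,0,0,60,-58,20,0,0,0,0,60,-61,50,0,0,0,0,60,-61,80,0,0,0,0,60,-61,100,0,0,0,0,60,-61,110,0,0,0,0,60,-61,110,0,0,0,0,60,-61,110,0,0,0,0])

```text
time: 1.82
position: [0.5699, -0.0819, 0.2756]
tcp_rot: [[0.979, 0.202, -0.001], [0.202, -0.979, 0.0], [-0.001, -0.0, -1.0]]
ft_force: [0.7, -0.0, 0.8]
gripper_width: 0.0002
grip_force: 0.0
```

```bash
python3 - <<'E'
from h import *
import cv2
go(0,-.020,.072)
s=ctrl.grab_frame("side")[118:258,220:340,::-1];w=ctrl.grab_frame("wrist")[:,:,::-1]
s=cv2.convertScaleAbs(cv2.resize(s,(360,420)),alpha=1.8,beta=20)
cv2.imwrite("pics/a.png",cv2.hconcat([s,cv2.resize(w,(440,330)) if 0 else w[:,60:500]]))
E
```

```text
shift [ 1.5 -1.4 30.6] turn [-0.0003  0.0005  0.0002]
t 1.8167 own [ -1.4865 -21.4207] tip 0.10261766027290226 j [-12.5  21.2 105.5   0.   53.3  65.8] F [ 0.7 -0.   0.8] w 0.00023859388119076814
```

View pics/a.png

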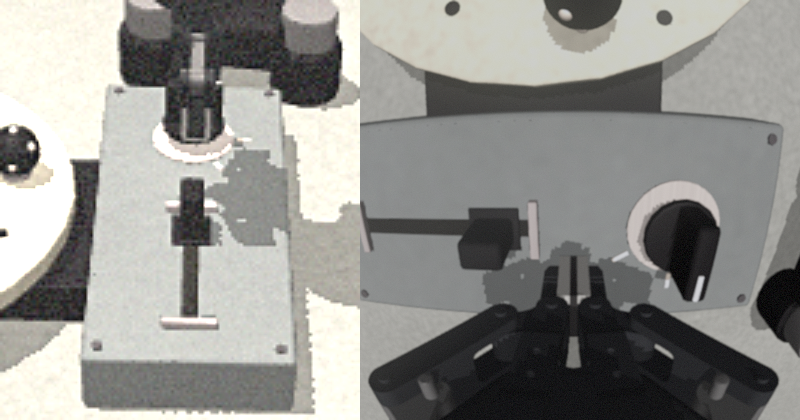

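The wrist view (right half) shows the shut fingers at (572,270), between the lock at (485,240) and the knob at (690,240). There is room to go down and push.

>>> apply_moves(commands=[1,-1,12,0,0,0,0,1,-1,24,0,0,0,0,1,-1,30,0,0,0,0,1,-10,30,0,0,0,0,1,-20,30,0,0,0,0,1,-28,30,0,0,0,0,1,-36,30,0,0,0,0,1,-44,30,0,0,0,0,1,-52,30,0,0,0,0,1,-60,30,0,0,0,0,1,-66,30,0,0,0,0,1,-66,30,0,0,0,0])

```text
time: 2.92
position: [0.5571, -0.0154, 0.2457]
tcp_rot: [[0.979, 0.203, -0.0], [0.203, -0.979, 0.001], [-0.0, -0.001, -1.0]]
ft_force: [0.2, 0.0, -0.8]
gripper_width: -0.0004
grip_force: 0.0
```

```bash
python3 - <<'E'
from h import *
go(0,-.020,.072)
E
```

```text
shift [ 0.5 66.3  0.7] turn [-0.0014  0.0002  0.0011]
t 2.9167 own [-0.5586 46.3112] tip 0.0727495195765627 j [ -6.1  22.  108.7   0.1  49.3  72.2] F [ 0.2  0.  -0.8] w -0.00044070646584307827
```

>>> apply_moves(commands=[0,-4,0,0,0,0,0,0,-8,0,0,0,0,0,0,-11,0,0,0,0,0,0,-13,0,0,0,0,0,0,-15,0,0,0,0,0])

```text
time: 3.33
position: [0.5546, -0.0021, 0.246]
tcp_rot: [[0.979, 0.202, 0.001], [0.202, -0.979, -0.0], [0.0, 0.0, -1.0]]
ft_force: [-1.8, -3.6, -0.8]
gripper_width: 0.0001
grip_force: 2.1
```

```bash
python3 - <<'E'
from h import *
import cv2
go(0,-.020,.072)
s=ctrl.grab_frame("side")[98:258,220:340,::-1];w=ctrl.grab_frame("top")[180:290,240:430,::-1]
s=cv2.convertScaleAbs(cv2.resize(s,(300,400)),alpha=1.8,beta=20)
w=cv2.convertScaleAbs(cv2.resize(w,(500,400)),alpha=1.8,beta=20)
cv2.imwrite("pics/b.png",cv2.hconcat([s,w]))
E
```

```text
shift [ 0.3 79.8  1. ] turn [ 0.0003 -0.0005  0.0004]
t 3.3333 own [-0.3584 59.7747] tip 0.0729574779933902 j [ -4.7  21.8 109.1  -0.   49.1  73.6] F [-1.8 -3.6 -0.8] w 9.949687459347038e-05
```

View pics/b.png

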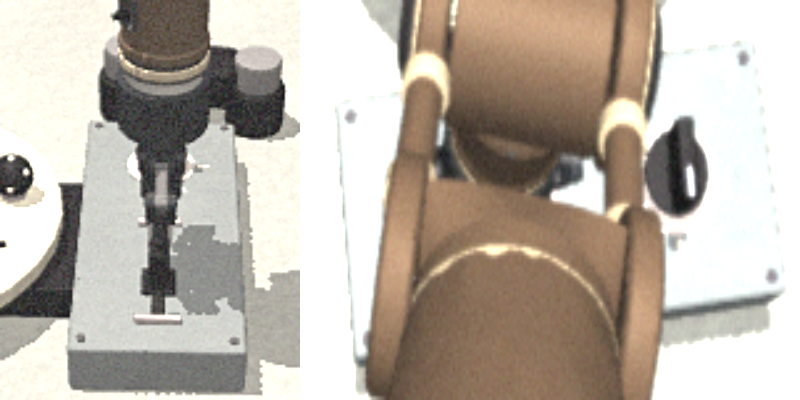

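The side crop (left half) shows the fingers behind the lock and its foot at (158,283), about 20 mm short of the stop at (158,320).

>>> apply_moves(commands=[0,-4,0,0,0,0,0,0,-7,0,0,0,0,0,0,-10,0,0,0,0,0,0,-12,0,0,0,0,0,0,-14,0,0,0,0,0,0,-16,0,0,0,0,0,0,-16,0,0,0,0,0])

```text
time: 4.02
position: [0.5512, 0.014, 0.2459]
tcp_rot: [[0.979, 0.202, 0.0], [0.202, -0.979, 0.0], [0.0, -0.0, -1.0]]
ft_force: [-0.4, -2.8, 1.2]
gripper_width: -0.0001
grip_force: 1.4
```

>>> apply_moves(commands=[0,-1.5,0,0,0,0,0,0,-3,0,0,0,0,0,0,-4.5,0,0,0,0,0,0,-4.5,0,0,0,0,0])

```text
time: 4.35
position: [0.5504, 0.0182, 0.2459]
tcp_rot: [[0.979, 0.202, 0.0], [0.202, -0.979, 0.0], [0.0, -0.0, -1.0]]
ft_force: [-1.6, -2.7, 3.1]
gripper_width: -0.0002
grip_force: 1.6
```

>>> apply_moves(commands=[0,-1.5,0,0,0,0,0,0,-3,0,0,0,0,0,0,-4.5,0,0,0,0,0,0,-4.5,0,0,0,0,0])

```text
time: 4.68
position: [0.5497, 0.0215, 0.2459]
tcp_rot: [[0.979, 0.204, 0.001], [0.204, -0.979, -0.003], [0.001, 0.003, -1.0]]
ft_force: [0.9, -8.4, 2.5]
gripper_width: 0.0002
grip_force: 4.3
```

>>> apply_moves(commands=[0,-1,0,0,0,0,0,0,-2,0,0,0,0,0,0,-2,0,0,0,0,0])

```text
time: 4.93
position: [0.5495, 0.0221, 0.246]
tcp_rot: [[0.979, 0.205, 0.002], [0.205, -0.979, -0.006], [0.001, 0.006, -1.0]]
ft_force: [1.5, -14.0, 1.0]
gripper_width: -0.0003
grip_force: 6.9
```

```bash
python3 - <<'E'
from h import *
go(0,.06,.15)
E
```

```text
shift [  0.4  25.  -76.9] turn [ 0.0061 -0.0007  0.003 ]
t 4.9333 own [-0.3898 84.565 ] tip 0.07298751613768392 j [ -2.1  21.3 109.8  -0.4  48.8  76.3] F [  1.5 -14.    1. ] w -0.0002551215078114626
```

>>> apply_moves(commands=[0,12,0,0,0,0,0,0,25,-10,0,0,0,0,0,35,-40,0,0,0,0,0,60,-65,0,0,0,0.4,0,95,-70,0,0,0,0.7,0,130,-70,0,0,0,0.7,0,160,-70,0,0,0,0.7,0,177,-70,0,0,0,0.7,0,177,-70,0,0,0,0.7,0,177,-70,0,0,0,0.7])

```text
time: 5.77
position: [0.5846, -0.1495, 0.3154]
tcp_rot: [[0.98, 0.2, -0.001], [0.2, -0.98, 0.002], [-0.0, -0.002, -1.0]]
ft_force: [-0.6, 1.0, -0.3]
gripper_width: 0.0598
grip_force: 0.0
```

```bash
python3 - <<'E'
from h import *
import cv2
go(0,-.09,.09)
i=ctrl.camera_info("wrist");print(i)
s=ctrl.grab_frame("side")[98:258,220:340,::-1];w=ctrl.grab_frame("wrist")[:,:,::-1]
cv2.imwrite("pics/w1.png",w)
s=cv2.convertScaleAbs(cv2.resize(s,(240,420)),alpha=1.8,beta=20)
cv2.imwrite("pics/c.png",cv2.hconcat([s,cv2.convertScaleAbs(w,alpha=1.4,beta=10)]))
E
```

```text
shift [ 0.7 -0.5 52.4] turn [-0.0021  0.0004 -0.0019]
t 5.7667 own [ -0.7268 -90.5796] tip 0.1423733363820377 j [-18.5  20.9 100.5   0.1  58.7  59.9] F [-0.6  1.  -0.3] w 0.059844350201966906
{'fovy': 65.70646984690485, 'cx': 273.14444840633195, 'cy': 205.05045005458575, 'origin': array([ 0.6682, -0.1324,  0.2851]), 'attitude': array([[ 0.2007, -0.9249, -0.323 ],
       [-0.9797, -0.1901, -0.0643],
       [-0.0019,  0.3293, -0.9442]])}
```

View pics/c.png

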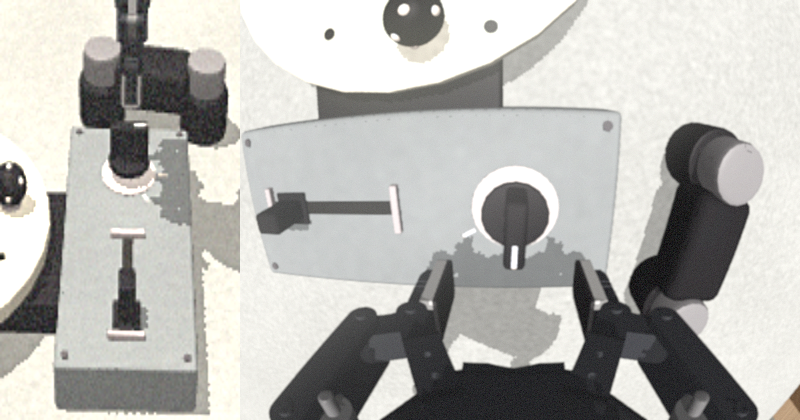

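The side crop (left) shows the lock foot against the far stop at (127,335). The wrist view (right part) shows the knob bar at (515,230), its white mark at (514,257), centred between the open fingers at (437,285) and (588,285).

```bash
python3 - <<'E'
from h import *
import cv2
w=cv2.imread("pics/w1.png");m=(w[235:275,255:295].min(2)>150).astype(np.uint8)
n,l,s,c=cv2.connectedComponentsWithStats(m);k=1+s[1:,4].argmax();u,v=c[k]+[255,235];print(u,v,s[k])
p,r=tri(ray("wrist",u,v),ray("top",*tc(574,180)));print("mark",p,r,own(p))
for q in((276,190),(274,268)):print(own(plane("wrist",*q,.106)))
go(0,-.09,.085)
E
```

```text
273.8655462184874 257.2436974789916 [ 16  11   7  23 119]
mark [ 0.5719 -0.151   0.1041] [np.float64(0.4), np.float64(0.4)] [-0.0135 -0.0895]
[ 0.0312 -0.0903]
[-0.0201 -0.0893]
shift [ 0.7  1.1 57.1] turn [-0.0022  0.0012  0.0006]
t 5.8667 own [ -0.6721 -89.0413] tip 0.1420857642029676 j [-18.4  20.8 100.6   0.1  58.7  59.9] F [-0.6  0.6  0.2] w 0.059608619881941625
```

>>> apply_moves(commands=[1,1,20,0,0,0,0.6,1,1,40,0,0,0,0.6,1,1,55,0,0,0,0.6,1,1,60,0,0,0,0.6,1,1,60,0,0,0,0.6,1,1,60,0,0,0,0,1,1,60,0,0,0,0,1,1,60,0,0,0,0,1,1,60,0,0,0,0,1,1,60,0,0,0,0,1,1,60,0,0,0,0], force=80)

```text
time: 6.78
position: [0.5864, -0.1492, 0.2567]
tcp_rot: [[0.979, 0.202, 0.002], [0.202, -0.979, 0.001], [0.002, -0.001, -1.0]]
ft_force: [0.3, 6.0, 4.0]
gripper_width: 0.0122
grip_force: 79.1
```

```bash
python3 - <<'E'
from h import *
go(0,-.09,.072)
E
```

```text
shift [-1.1 -0.7 11.7] turn [-0.0009 -0.0019 -0.0001]
t 6.7833 own [  1.1122 -90.7284] tip 0.08374826612549213 j [-18.4  25.5 101.9   0.1  52.5  59.9] F [0.3 6.  4. ] w 0.012247279919440576
```

>>> apply_moves(commands=[-1,-1,3,0,0,0,0,-1,-1,6,0,0,0,0,-1,-1,9,0,0,0,0,-1,-1,11,0,0,0,0,-1,-1,11,0,0,0,0,-1,-1,11,0,0,0,0])

```text
time: 7.28
position: [0.5861, -0.149, 0.2474]
tcp_rot: [[0.979, 0.202, 0.004], [0.202, -0.979, -0.0], [0.004, 0.001, -1.0]]
ft_force: [-1.1, 5.3, 11.0]
gripper_width: 0.0126
grip_force: 80.4
```

>>> apply_moves(commands=[0,-1,2,0,0,0,0,0,-1,4,0,0,0,0,0,-1,4,0,0,0,0])

```text
time: 7.53
position: [0.5864, -0.1487, 0.2473]
tcp_rot: [[0.979, 0.203, 0.003], [0.203, -0.979, -0.001], [0.003, 0.002, -1.0]]
ft_force: [-9.5, 5.5, 29.0]
gripper_width: 0.0124
grip_force: 82.8
```

>>> apply_moves(commands=[0,0,-1,0,0,0.08,0,0,0,-1,0,0,0.17,0,0,0,-1,0,0,0.26,0,0,0,-1,0,0,0.35,0,0,0,-1,0,0,0.44,0,0,0,-1,0,0,0.53,0,0,0,-1,0,0,0.62,0,0,0,-1,0,0,0.71,0,0,0,-1,0,0,0.8,0,0,0,-1,0,0,0.88,0,0,0,-1,0,0,0.94,0,0,0,-1,0,0,0.94,0])

```text
time: 8.53
position: [0.586, -0.1492, 0.2473]
tcp_rot: [[0.74, -0.672, 0.003], [-0.672, -0.74, -0.003], [0.004, 0.0, -1.0]]
ft_force: [-7.6, 2.3, 23.9]
gripper_width: 0.0122
grip_force: 82.1
```

```bash
python3 - <<'E'
from h import *
go(0,-.09,.074,60)
print(ctrl.get_obs()["wrist_torque"])
E
```

```text
shift [-0.9  0.2  0.3] turn [-0.0001 -0.0041  0.1064]
t 8.5333 own [  0.7127 -90.6268] tip 0.07430220288519918 j [-18.4  26.2 102.2  -0.1  51.4 113.9] F [-7.6  2.3 23.9] w 0.012245669286150672
[ 0.3509  1.4249 -0.0466]
```

Following well; now turn the rest of the way to the stop.

>>> apply_moves(commands=[0,0,0,0,0,0.04,0,0,0,0,0,0,0.08,0,0,0,0,0,0,0.11,0,0,0,0,0,0,0.13,0,0,0,0,0,0,0.14,0,0,0,0,0,0,0.14,0])

```text
time: 9.03
position: [0.586, -0.1492, 0.2473]
tcp_rot: [[0.643, -0.766, 0.003], [-0.766, -0.643, -0.004], [0.004, 0.0, -1.0]]
ft_force: [-7.6, 3.5, 24.8]
gripper_width: 0.0124
grip_force: 82.2
```

```bash
python3 - <<'E'
from h import *
go(0,-.09,.074,60)
print(ctrl.get_obs()["wrist_torque"])
E
```

```text
shift [-0.8  0.3  0.3] turn [ 0.0004 -0.0043 -0.029 ]
t 9.0333 own [  0.6771 -90.5614] tip 0.07432181641425673 j [-18.4  26.2 102.2  -0.2  51.4 121.8] F [-7.6  3.5 24.8] w 0.01235570900859467
[0.4206 1.4404 0.5728]
```

>>> apply_moves(commands=[0,0,0,0,0,0.02,0,0,0,0,0,0,0.03,0,0,0,-1,0,0,0.03,0,0,0,-1,0,0,0.03,0.5,0,0,-1,0,0,0.03,0.5,0,0,-1,0,0,0.03,0.5,0,0,-1,0,0,0.03,0.5,0,0,-1,0,0,0.03,0.5,0,0,-15,0,0,0.03,0.5,0,0,-50,0,0,0.03,0.5,0,0,-90,0,0,0.03,0.5,0,0,-120,0,0,0.03,0.5])

```text
time: 10.03
position: [0.5849, -0.1483, 0.3648]
tcp_rot: [[0.617, -0.787, 0.002], [-0.787, -0.617, -0.001], [0.002, -0.001, -1.0]]
ft_force: [1.0, -0.5, 1.3]
gripper_width: 0.0422
grip_force: 0.0
```

```bash
python3 - <<'E'
from h import *
import cv2
go(0,-.09,.074,60)
s=ctrl.grab_frame("side")[98:258,220:340,::-1];w=ctrl.grab_frame("wrist")[:,:,::-1]
cv2.imwrite("pics/w2.png",w)
s=cv2.convertScaleAbs(cv2.resize(s,(240,420)),alpha=1.8,beta=20)
cv2.imwrite("pics/d.png",cv2.hconcat([s,cv2.convertScaleAbs(w,alpha=1.4,beta=10)]))
E
```

```text
shift [  0.3   0.2 117.8] turn [-0.0009 -0.0017 -0.0623]
t 10.0333 own [ -0.1515 -89.4659] tip 0.19175935245195436 j [-18.4  17.5  98.6  -0.   63.7 123.6] F [ 1.  -0.5  1.3] w 0.04216516353007094
```

View pics/d.png

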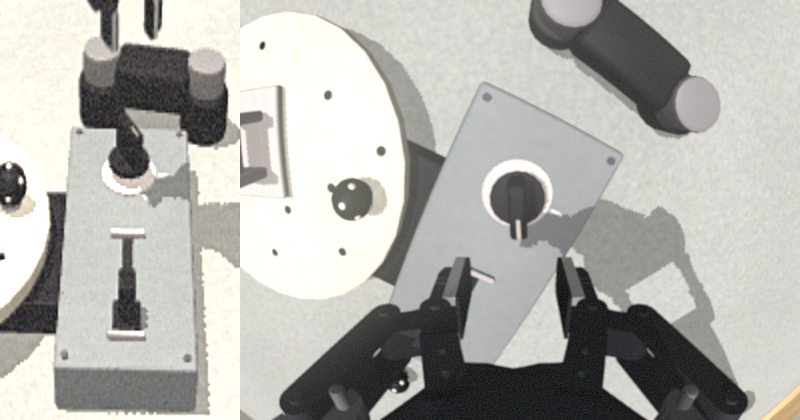

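The side crop shows the lock still at its stop (127,335), the knob turned, and the scanner and balls in place. The wrist view shows the bar at (517,205), aligned with the tool turned by 60°. I'll save the mark ray, then clear the arm to check the knob height.

```bash
python3 - <<'E'
from h import *
import cv2
w=cv2.imread("pics/w2.png");x0,y0=262,215;m=(w[y0:245,x0:295].min(2)>120).astype(np.uint8)
n,l,s,c=cv2.connectedComponentsWithStats(m);print(s[1:],c[1:]+[x0,y0])
u,v=277.5,229
o,d=ray("wrist",u,v);np.save("r.npy",[o,d])
for z in(.096,.106):
    q=own(plane("wrist",u,v,z))-[0,-.0895];print(z,q,np.hypot(*q),np.degrees(np.arctan2(q[1],-q[0])))
E
```

```text
[[  0   6  18  24 262]] [[269.1947 234.1756]]
0.096 [-0.0066  0.0135] 0.015020171990275045 63.94462841730259
0.106 [-0.0047  0.0098] 0.010834746896363615 64.46140258324272
```

>>> apply_moves(commands=[0,0,-40,0,0,0,0.5,0,0,-80,0,0,0,0.5,-20,30,-80,0,0,0,0.5,-40,60,-80,0,0,0,0.5,-60,90,-80,0,0,0,0.5,-60,125,-80,0,0,0,0.5,-60,160,-80,0,0,0,0.5,-60,195,-80,0,0,0,0.5,-60,230,-80,0,0,0,0.5,-60,260,-80,0,0,0,0.5,-60,260,-80,0,0,0,0.5,-60,260,-80,0,0,0,0.5])

```text
time: 11.13
position: [0.3418, -0.2618, 0.4416]
tcp_rot: [[0.614, -0.789, 0.0], [-0.789, -0.614, 0.0], [-0.0, -0.0, -1.0]]
ft_force: [0.5, -0.1, -0.9]
gripper_width: 0.0424
grip_force: 0.0
```

```bash
python3 - <<'E'
from h import *
import cv2
t=ctrl.grab_frame("top")[:,:,::-1];s=ctrl.grab_frame("side")[:,:,::-1]
cv2.imwrite("pics/t3.png",t);cv2.imwrite("pics/s3.png",s)
f=lambda a:cv2.convertScaleAbs(cv2.resize(a,(400,400),interpolation=cv2.INTER_CUBIC),alpha=1.6,beta=10)
w=cv2.imread("pics/w2.png")[180:250,240:310]
A=cv2.hconcat([f(t[205:255,358:408]),f(s[135:185,260:310])])
cv2.imwrite("pics/e.png",A)
E
```

```text
(no output)
```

View pics/e.png

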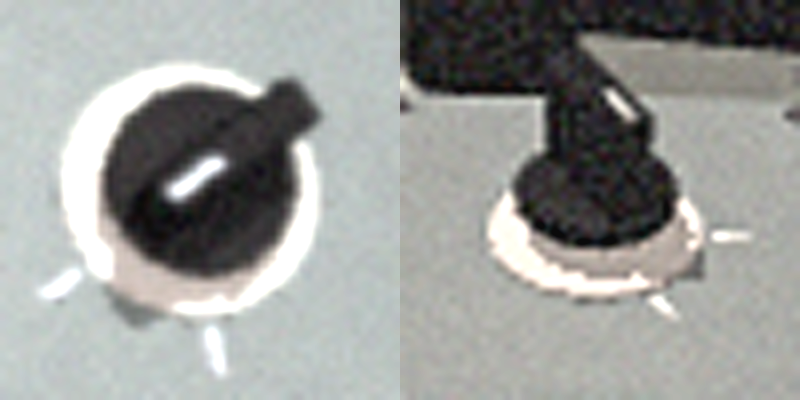

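The left crop shows the mark at (198,178) in the top view and the right crop shows it at (222,105) in the side view. The bar points at the second index tick, so it is turned.

```bash
python3 - <<'E'
from h import *
T=ray("top",358+198.5/8-.5,205+178.5/8-.5);S=ray("side",260+222.5/8-.5,135+105.5/8-.5)
p,r=tri(T,S);q=own(p)-[0,-.0895];print(p,r,q,np.hypot(*q),np.degrees(np.arctan2(q[1],-q[0])))
# earlier mark with same pair: side crop (252,37)
print(tri(ray("top",*tc(574,180)),ray("side",*sc(252,37))))
E
```

```text
[ 0.5769 -0.1395  0.1056] [np.float64(0.8), np.float64(0.8)] [-0.0063  0.0102] 0.011990884146717371 58.450527251718256
(array([ 0.5724, -0.1508,  0.1064]), [np.float64(1.1), np.float64(1.1)])
```

```bash
python3 -c "
from cell import ctrl
print(ctrl.sign_off())"
```

```text
the job is handed in; nothing more can be done
None
```

I handed the job in at about 11 s: the lock is at its far stop, the knob is turned about 58° clockwise (measured from the images) and is back up, the arm is clear, and the balls and scanner look undisturbed; no verdict came back.

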